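# Index the handle carrier to the sanding stop and snap the dust guard shut

## Task

Slide the carrier that holds the wooden tool handle along its rail to the next station, the orange one in front of the sanding drum, until it drops into the hidden stop there and stays in it by itself, not on to the blue station. Then, having let go of it, swing the clear dust guard shut until its catch snaps and holds it. Do not shove the other things about.

Things in the scene. Friction and masses are not known exactly. Their poses are not given: they have to be found in the camera images.
- jig: fixed handle-finishing jig, place and yaw vary: plywood base 310 x 600 x 18 mm, aluminium rail 50 mm wide, 500 mm long, top 50 mm above the table. Origin on the table under the rail's middle; y along the rail (robot's left), x away from the robot to the green drum sander (143 mm high, from 75 mm beyond the rail's middle). The carrier advances along jig -y, to the robot's right.
- carrier (a joint): how far the carrier has advanced along the rail (jig -y), 0 to 0.27 m; at v its middle (handle axis, white pointer) is at jig y = 0.12 - v. Captive on the rail, 0.5 to 0.95 kg, drags 1 to 2 N. Dark steel plate 80 x 140 mm, top 65 mm above the table, a round wooden handle 33 mm thick, 120 mm long clamped across it along jig x under a strap (top 106 mm), red push plate at its left end.
- push_plate (a point): middle of the left (jig +y) face of the carrier's upright red push plate, 124 mm above the table, 10 mm below its top edge, 76 mm from the carrier's middle. The plate is 62 mm wide across the rail and 12 mm thick along it. Pushing this face along jig -y advances the carrier; the plate can also be pinched from above (34 mm free before it, open behind).
- pointer (a point): tip of the white pointer on the carrier's robot-side edge, at the carrier's middle along the rail, 53 mm from the rail's middle towards the robot, 58 mm above the table
- orange_strip (a point): middle of the orange strip, 50 mm long along the rail, on the base before the rail (jig x -0.046, y 0): the next station. Its stop, a sprung roller inside the rail, cannot be seen and is set anywhere within 20 mm either side of the strip's middle; the carrier is in it with its middle (pointer) over it. It must be felt for.
- detent1 (a joint): how far the orange station's hidden roller is pressed down (m): 0 clear, up to 0.005 riding up, 0.0015 to 0.002 in the stop, up to 0.009 forced out beyond. Felt in the push: 1 to 2 N free; 5 to 9 N riding up over 8 mm; past the top the carrier jumps about 6 mm ahead by itself into the stop, so the push falls to nothing; then about 15 N takes it out again (20 N back in).
- blue_strip (a point): middle of the blue strip, at jig y -0.115: the following station, alike; the carrier must not go there
- guard (a joint): opening angle of the clear dust guard in rad: 0 shut, grows as it opens towards the robot (anticlockwise seen from above). It stands still where it is left. Its catch touches at about 0.09 rad, takes about 11 N at the yellow pad to pass at about 0.04 rad, and then draws the guard shut to 0.
- guard_hinge (a point): on the guard's upright hinge axis, at jig x -0.085, jig y -0.080, 92 mm above the table. The guard is a clear panel in an aluminium frame, 8 mm thick, reaching 150 mm from the hinge axis, from 30 to 130 mm above the table; shut, it lies along jig +y from the hinge; its hinge post is 140 mm high, its catch post 118 mm.
- guard_pad (a point): centre of the yellow push pad (44 x 50 mm) on the guard's robot-side face, 100 mm from the hinge axis, 92 mm above the table with the guard upright
- wax_tin: small steel tin with yellow lid, 60 mm across, 38 mm high, standing on the left front of the jig's base (leave alone); origin under its middle
- blank: spare square wooden blank 28 x 120 x 26 mm lying on the right front of the jig's base (leave alone); origin under its middle
- sprayer: white bottle with blue cap, 200 mm high, to the left (leave alone); origin under its middle
- putty_knife: putty knife 190 mm long with red handle, left front, lying flat (leave alone)
- hammer: hammer 260 mm long, to the right (leave alone)
- try_square: try square, 100 mm dark wooden stock and 165 mm steel blade, right front (leave alone)
- mini_level: blue spirit level 170 mm long, 36 mm high, to the left (leave alone)

How it is judged (in metres and radians):
On the way, in this order (a step that is already met when the one before it is completed fails the run):
1. the carrier sits by itself in the orange station's stop, the fingers off the jig (value of joint detent1 between 0.0008 and 0.003 m and value of joint carrier between 0.09 and 0.15 m and contact force between the fingers and jig below 0.3 N), for 0.3 s.
2. the guard has snapped shut (value of joint guard below 0.025 rad), for 0.2 s.
At the end, for the whole second after the job is handed in: the carrier rests in the orange station's stop (its roller pressed 0.8 to 3 mm, carrier advanced 90 to 150 mm) and the guard is held shut by its catch (open less than 0.025 rad) (value of joint detent1 between 0.0008 and 0.003 m and value of joint carrier between 0.09 and 0.15 m and velocity of joint carrier between -0.005 and 0.005 m/s and value of joint guard below 0.025 rad); the robot touches nothing.
It fails at once if a bystander is shoved more than 40 mm or knocked over (distance of any of wax_tin, blank, sprayer, putty_knife, hammer, try_square, mini_level from where it was at the start of the episode above 0.04 m or angle between sprayer's own z axis and vertical above 0.6 rad).
It also fails if it takes over 61 s, if anything falls off the work surface, if the arm or the gripper's body presses on something with over 40 N, if the wrist force passes 120 N, or if a joint passes its speed limit or range.

## Robot

A 6-joint arm with a two-finger parallel gripper is mounted at the origin on the work surface. World frame = base frame: x ahead of the robot, y to its left, z up, the work surface at z = 0. Lengths are in m, angles in degrees, forces in N, time in s.
With the tool pointing down it reaches from about 0.375 to 0.75 m from the base axis. Payload 9 kg.
Tool frame: the origin (TCP) lies between the finger pads; the fingertips stand 19 mm ahead of it and the grasp point (between the pads) is the TCP; z points along the fingers, y is the line along which they close (so a half turn about z gives the same grasp; the last joint's range is limited). The gripper opens to 85 mm and grips with 20 to 120 N. Pads are 22 mm wide; open, the fingers measure 114 mm over their backs; the gripper's body (76 mm by 85 mm) begins 54 mm behind the grasp point. The pads swing forward as they close: fully open they stand 13 mm farther back than shut.
Start: joints at [54.563, 5.964, 5.575, 89.605, 0, 77.527], TCP at [0.234, 0.552, 0.25] pointing down, gripper open.
Joint ranges: [-171.21, 171.21], [-48.23, 106.86], [-62.78, 66.21], [-105.2, 120.99], [-86.42, 89.51], [-180, 180]. Speed limits (degrees/s): [127.2, 127.2, 147.25, 180, 180, 180].

## Interface

Orientations are given as a 3x3 rotation matrix whose columns are the frame's x, y, z axes.
In Python, from workcell import arm gives the robot as it stands.
- The arm moves only by the tool move_arm, never from a script. Its argument "moves" is one flat list of numbers, 5 for each row, row after row: the opening, from 0 (shut) to 1 (fully open), then the shift along the world's x, y, z in mm, then the turn about the world's z in degrees. A call has exactly 5 rows; each row shifts and turns the commanded pose from where the row before left it; what a row does not reach is not made up. A row lasts 1/8 s, in which the tool goes at most 62.5 mm and 10.7 degrees, less where a joint would pass 70% of its speed; a pose out of reach is approached as far as the arm can. A call is refused whole if a number of a shift passes 62.5 or a number of a turn 10.7, either way. A call with a gripper value outside its range is refused whole. The fingers move at their own pace and stop on an object; "force" is the grip in N (left out, the last holds). Time passes only in rows, so rows that do not move let the fingers close, or fill a call up. It gives the time, the measured TCP pose, the force, the opening and the grip force at its end, in the units of the state.
- arm.get_state(): the state, without advancing time (a new reading comes with each control period).
- arm.camera(name): name is "scene" or "top"; returns a dict with "pixels" (400x640x3 uint8, red, green, blue), "mtx" (3x3 intrinsics, pixels), "D" ([k1, k2, p1, p2, k3] as OpenCV has them; the pictures are not rectified), "origin" and "attitude" of the camera in the world. Camera axes: x right, y down, z forward; pixel columns grow to the right and rows downward; lengths in m; the calibration is good to about 2 mm. A picture is of the moment at which its call begins. There is no depth.
- arm.job_done(): hands the job in; it is judged then, once.
Trained networks look in the newest picture that a camera, given by its name, has taken for a name from the list of things; names that differ only in an ending like _2 or _b are one class to them, and where a whole thing is asked for, a point or a joint stands for the part that bears it (a point fixed in the world has none). Each returns a list of dicts, best first, with "conf" (0 to 1); they miss things now and then, are a little off and sometimes report something else, mostly with a low value. They report only what shows in the picture. A call takes as long as a camera call.
- arm.spot_in(camera, name): "rect" ([left, top, right, bottom] in pixels, round what is visible of it).
- arm.trace(camera, name): "pixels" (400x640 bool, what is visible of it) and "rect" ([left, top, right, bottom] in pixels, round what is visible of it).
The state is a dict: "clock": time; "joints": joint angles; "joint_vel": joint speeds; "joint_torque": joint torques, N m; "position": TCP position; "orientation": TCP orientation; "contact_force": force on the tool from outside, world axes, zero at the start; "torque": the same for the moment, N m; "opening": opening from 0.0 (shut) to 1.0 (fully open); "finger_force": force on a finger pad.
Only numpy, scipy, OpenCV 4.12 (cv2) and the standard library are available. Lean on these libraries where they do the work, as an engineer would, in place of code of your own. Each camera call takes 0.05 s, during which the arm holds its last target. There are 200 camera calls.

## Working session

There is one attempt and no reset: what is moved stays moved. The work goes in short steps, Python scripts to look and compute and a tool call to move; the robot and the scene stay as the last step left them, time stands still between calls to the robot, and variables do not carry over. Pictures are saved under pics/ and viewed, at most 10 in all, crops included, and the job is handed in when it is done.

Besides the shell and the picture viewer there is one more tool, called after "Request:" by a JSON object that holds its "api" and its "payload". move_arm: Moves the arm, as the interface text tells. Its arguments: {"type":"object","properties":{"moves":{"type":"array"},"force":{"type":"number"}},"required":["moves"]}

```bash
mkdir -p pics; cat > h.py <<'E'
import numpy as np, cv2
from workcell import arm
def shot(n,f=None):
    c=arm.camera(n)
    if f: cv2.imwrite('pics/'+f,cv2.cvtColor(np.asarray(c['pixels']),cv2.COLOR_RGB2BGR))
    return c
def ray(c,uv):
    p=cv2.undistortPoints(np.array([[uv]],float),np.array(c['mtx']),np.array(c['D']))[0,0]
    d=np.array(c['attitude'])@np.array([p[0],p[1],1]); return np.array(c['origin']),d
def atz(c,uv,z):
    o,d=ray(c,uv); return o+d*(z-o[2])/d[2]
def tri(rs):
    A=0;b=0
    for o,d in rs:
        d=d/np.linalg.norm(d);P=np.eye(3)-np.outer(d,d);A=A+P;b=b+P@o
    return np.linalg.solve(A,b)
def proj(c,X):
    R=np.array(c['attitude']);t=-R.T@np.array(c['origin'])
    return cv2.projectPoints(np.array(X,float).reshape(-1,1,3),cv2.Rodrigues(R.T)[0],t,np.array(c['mtx']),np.array(c['D']))[0].reshape(-1,2)
E
python3 - <<'E'
from h import *
for n in('scene','top'):
    c=shot(n,n+'0.png'); print(n,np.round(c['origin'],3),np.round(np.array(c['attitude'])[:,2],2))
    for t in['push_plate','pointer','orange_strip','blue_strip','guard_pad','guard_hinge','wax_tin','blank','sprayer']:
        for r in arm.spot_in(n,t)[:2]: print(t,round(r['conf'],2),np.round(r['rect']))
print(arm.get_state())
E
```

```text
scene [1.34  0.367 1.02 ] [-0.65 -0.3  -0.7 ]
push_plate 0.91 [295. 217. 351. 264.]
push_plate 0.6 [238. 183. 268. 205.]
pointer 0.71 [291. 216. 352. 265.]
orange_strip 0.91 [176. 181. 410. 330.]
blue_strip 0.72 [176. 179. 406. 327.]
blue_strip 0.68 [371. 241. 393. 263.]
guard_pad 0.83 [292. 186. 344. 211.]
guard_pad 0.58 [178. 180. 409. 331.]
guard_hinge 0.86 [179. 183. 410. 331.]
wax_tin 0.87 [369. 241. 390. 265.]
wax_tin 0.6 [238. 185. 270. 205.]
blank 0.65 [237. 183. 272. 204.]
sprayer 0.85 [483. 236. 529. 302.]
sprayer 0.17 [399. 208. 459. 236.]
top [ 0.336 -0.016  1.287] [ 0.15 -0.   -0.99]
push_plate 0.61 [282. 155. 328. 192.]
push_plate 0.3 [372. 202. 409. 209.]
pointer 0.89 [282. 150. 328. 191.]
orange_strip 0.67 [238. 110. 420. 225.]
blue_strip 0.95 [238. 108. 420. 221.]
guard_pad 0.72 [312. 199. 353. 226.]
guard_pad 0.42 [239. 107. 425. 224.]
guard_hinge 0.77 [235. 107. 422. 223.]
wax_tin 0.65 [250. 179. 268. 201.]
wax_tin 0.52 [161. 218. 190. 270.]
blank 0.78 [373. 200. 410. 211.]
blank 0.7 [284. 153. 327. 188.]
sprayer 0.62 [134. 186. 178. 215.]
{'clock': 1.0, 'joints': array([5.45644513e+01, 5.96316720e+00, 5.57477874e+00, 8.96058203e+01,
       1.04553805e-03, 7.75261537e+01]), 'joint_vel': array([-0.02577953, -0.04941205, -0.06204881, -0.03578411, -0.08643195,
       -0.00967998]), 'joint_torque': array([-1.05291590e-03, -5.56772590e+01,  5.03772819e+01,  9.30264760e-04,
       -4.13819907e-04,  3.52265067e-05]), 'position': array([0.23407505, 0.55248257, 0.25034325]), 'orientation': array([[-9.20765820e-01,  3.90115755e-01,  4.37345681e-05],
       [ 3.90115757e-01,  9.20765816e-01,  9.29335024e-05],
       [-4.01447187e-06,  1.02631537e-04, -9.99999995e-01]]), 'contact_force': array([-0.32163728, -0.93291266, -0.39225703]), 'torque': array([-0.01313635, -0.02687363,  0.02561758]), 'finger_force': 0.0, 'opening': 0.9977087939617459}
```

```bash
python3 - <<'E'
import cv2
a=cv2.imread('pics/top0.png')[95:240,225:435]; b=cv2.imread('pics/scene0.png')[170:340,165:420]
cv2.imwrite('pics/t1.png',cv2.resize(a,None,fx=3.8,fy=3.8,interpolation=2)); cv2.imwrite('pics/s1.png',cv2.resize(b,None,fx=3.1,fy=3.1,interpolation=2))
E
```

```text
(no output)
```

View pics/t1.png

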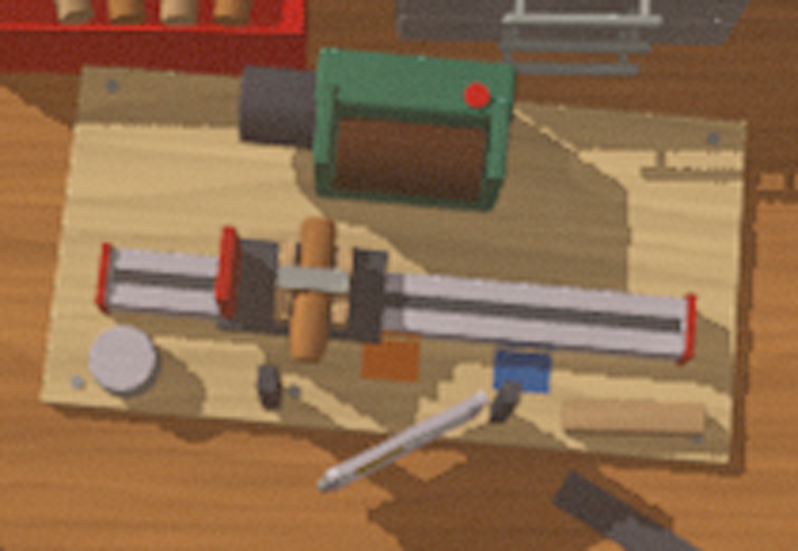

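View pics/s1.png

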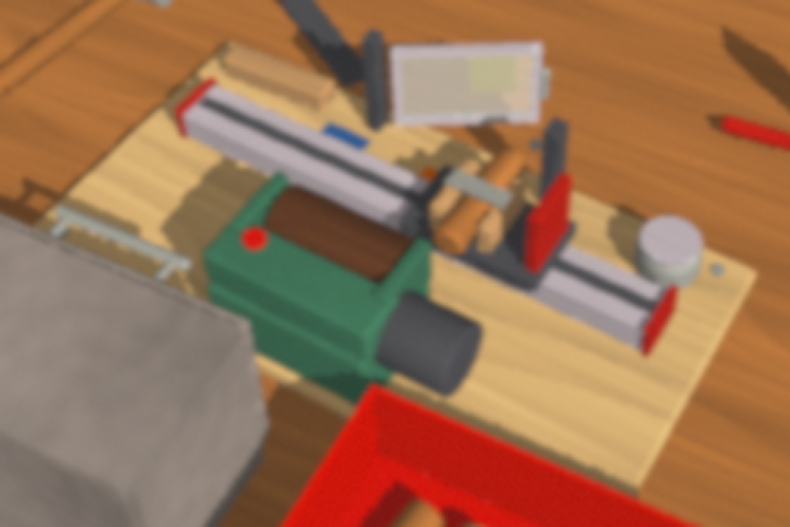

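The top crop shows the carrier with its red plate at about (228,270), the orange strip at (391,360), the blue strip at (522,370), and the open guard running from its hinge (505,400) to its tip (322,485). The catch post is at (268,385) and the tin at (123,358). In the scene crop the plate is at (550,220) and the pad at (492,73).

```bash
python3 - <<'E'
from h import *
from scipy.optimize import least_squares
ct=shot('top');cs=shot('scene')
T=lambda x,y:(225+(x+.5)/3.8-.5,95+(y+.5)/3.8-.5); S=lambda x,y:(165+(x+.5)/3.1-.5,170+(y+.5)/3.1-.5)
for nm,a,b in[('plate mid top',T(229,268),S(552,193)),('guard tip top',T(323,486),S(541,42)),('guard hinge top',T(483,396),S(391,47)),('tin lid',T(124,358),S(668,238)),('handle robot end',T(306,350),S(520,158))]:
    print(nm,np.round(tri([ray(ct,a),ray(cs,b)]),4))
# jig fit
Pj=[(0.0,0.25,.05),(0,-.25,.05),(-.046,0,.019),(-.046,-.115,.019)]
Ut=[T(105,278),T(690,328),T(391,360),T(522,370)]
Us=[S(658,320),S(196,108),None,S(345,136)]
def w(p,P): c,s=np.cos(p[2]),np.sin(p[2]); return np.array([[p[0]+c*x-s*y,p[1]+s*x+c*y,z] for x,y,z in P])
def f(p):
    W=w(p,Pj); r=list((proj(ct,W)-Ut).ravel())
    r+=list((proj(cs,W[[0,1,3]])-[Us[0],Us[1],Us[3]]).ravel()); return np.array(r)
s=least_squares(f,[.6,0,0],loss='soft_l1');p=s.x;print('jig',np.round(p[:2],4),np.degrees(p[2]),np.round(f(p).reshape(-1,2),1))
for nm,q in[('hinge',(-.085,-.08,.14)),('catch tip',(-.085,.07,.1)),('push v=0',(0,.196,.124)),('orange',(-.046,0,.018))]: print(nm,w(p,[q])[0].round(4))
rgb=np.asarray(ct['pixels']).astype(int)
im=cv2.cvtColor(np.asarray(ct['pixels']),cv2.COLOR_RGB2HSV)
# frame of top clicks: in jig coords
c_,s_=np.cos(p[2]),np.sin(p[2])
def J(X): d=X[:2]-p[:2]; return np.round([c_*d[0]+s_*d[1],-s_*d[0]+c_*d[1]],4)
for nm,uv,z in[('plate +y top edge mid',T(220,270),.134),('plate -y',T(238,268),.134),('tip',T(323,486),.13),('hinge panel',T(483,396),.13),('hinge post',T(507,390),.14),('catch post',T(268,372),.118),('tin',T(124,358),.056)]:
    X=atz(ct,uv,z);print(nm,X.round(4),J(X))
E
```

```text
plate mid top [0.616  0.086  0.1325]
guard tip top [0.444  0.0034 0.1297]
guard hinge top [ 0.5165 -0.1204  0.1322]
tin lid [0.5557 0.1779 0.0563]
handle robot end [0.557  0.027  0.0904]
jig [ 0.6102 -0.052 ] -4.293527558689206 [[-0.2 -0.7]
 [-1.1 -0.2]
 [-0.5  0.1]
 [-0.4  0.6]
 [-0.3 -3.2]
 [-0.1 -3.1]
 [-2.3  1.9]]
hinge [ 0.5195 -0.1254  0.14  ]
catch tip [0.5307 0.0242 0.1   ]
push v=0 [0.6249 0.1435 0.124 ]
orange [ 0.5644 -0.0485  0.018 ]
plate +y top edge mid [0.6149 0.0905 0.134 ] [-0.006   0.1424]
plate -y [0.6168 0.0761 0.134 ] [-0.0031  0.1282]
tip [0.4434 0.0051 0.13  ] [-0.1707  0.0444]
hinge panel [ 0.5168 -0.1205  0.13  ] [-0.088  -0.0753]
hinge post [ 0.5203 -0.1385  0.14  ] [-0.0832 -0.093 ]
catch post [0.5355 0.051  0.118 ] [-0.0823  0.0971]
tin [0.5562 0.1767 0.056 ] [-0.071  0.224]
```

Request:
{"api": "move_arm", "payload": {"moves": [0,38,-43,0,9.3,0,38,-43,0,9.4,0,38,-43,0,0,0,38,-43,0,0,0,38,-43,0,0], "force": 60}}

```text
clock: 1.72
position: [0.4251, 0.336, 0.2505]
orientation: [[-0.997, 0.074, 0.001], [0.074, 0.997, 0.0], [-0.001, 0.0, -1.0]]
contact_force: [-0.3, 0.6, -0.4]
opening: 0.003
finger_force: 0.0
```

Request:
{"api": "move_arm", "payload": {"moves": [0,38,-43,0,0,0,38,-43,0,0,0,38,-43,0,0,0,38,-43,0,0,0,0,0,0,0]}}

```text
clock: 2.35
position: [0.578, 0.1622, 0.2495]
orientation: [[-0.997, 0.079, -0.0], [0.079, 0.997, -0.0], [0.0, -0.0, -1.0]]
contact_force: [-0.5, -0.4, 0.4]
opening: 0.001
finger_force: 0.0
```

Request:
{"api": "move_arm", "payload": {"moves": [0,40,-22,0,0,0,0,0,-45,0,0,0,0,-45,0,0,0,0,-41,0,0,0,0,0,0]}}

```text
clock: 2.98
position: [0.6133, 0.1441, 0.1159]
orientation: [[-0.997, 0.074, -0.006], [0.074, 0.997, 0.0], [0.006, -0.0, -1.0]]
contact_force: [-0.4, 0.2, 0.7]
opening: 0.002
finger_force: 0.0
```

```bash
python3 - <<'E'
from h import *
a=shot('top')['pixels'][130:230,235:365];b=shot('scene')['pixels'][170:290,260:420]
a=cv2.resize(np.asarray(a),(520,400));b=cv2.resize(np.asarray(b),(533,400))
cv2.imwrite('pics/a2.png',cv2.cvtColor(cv2.resize(np.hstack([a,b]),(800,304)),cv2.COLOR_RGB2BGR))
E
```

```text
(no output)
```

View pics/a2.png

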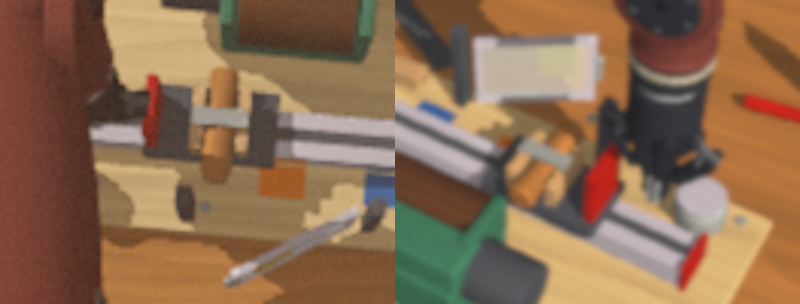

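The fingers are behind the red plate, which sits at (152,110) in the left half and (605,180) in the right, with a gap between them. I'll approach it next.

Request:
{"api": "move_arm", "payload": {"moves": [0,0,-12,0,0,0,-1,-10,0,0,0,0,-6,0,0,0,-1,-5,0,0,0,0,-5,0,0]}}

```text
clock: 3.7
position: [0.614, 0.1053, 0.1194]
orientation: [[-0.997, 0.074, -0.0], [0.074, 0.997, 0.001], [0.0, 0.001, -1.0]]
contact_force: [-0.8, 1.0, 1.1]
opening: 0.002
finger_force: 0.9
```

Request:
{"api": "move_arm", "payload": {"moves": [0,0,-4,0,0,0,0,-4,0,0,0,-1,-4,0,0,0,0,-4,0,0,0,0,-4,0,0]}}

```text
clock: 4.32
position: [0.6129, 0.0853, 0.1193]
orientation: [[-0.997, 0.074, -0.0], [0.074, 0.997, 0.0], [0.0, 0.0, -1.0]]
contact_force: [-1.3, 0.8, 0.4]
opening: -0.002
finger_force: 0.7
```

Request:
{"api": "move_arm", "payload": {"moves": [0,0,-1,0,0,0,0,-1,0,0,0,0,-1,0,0,0,0,-1,0,0,0,0,-1,0,0]}}

```text
clock: 4.95
position: [0.6131, 0.0805, 0.1193]
orientation: [[-0.997, 0.074, -0.0], [0.074, 0.997, 0.0], [0.0, 0.0, -1.0]]
contact_force: [-0.5, 1.7, 0.1]
opening: 0.002
finger_force: 0.6
```

Request:
{"api": "move_arm", "payload": {"moves": [0,0,-1,0,0,0,0,-1,0,0,0,-1,-1,0,0,0,0,-1,0,0,0,0,-1,0,0]}}

```text
clock: 5.58
position: [0.6122, 0.0754, 0.1195]
orientation: [[-0.997, 0.074, 0.0], [0.074, 0.997, 0.0], [-0.0, 0.0, -1.0]]
contact_force: [0.2, 1.4, 0.7]
opening: -0.0
finger_force: 0.6
```

```bash
python3 - <<'E'
from h import *
c=shot('top');s=shot('scene')
np.savez('c.npz',**{k:np.asarray(v) for k,v in c.items()})
a=cv2.resize(np.asarray(c['pixels'])[130:230,235:365],(520,400));b=cv2.resize(np.asarray(s['pixels'])[170:290,260:420],(533,400))
cv2.imwrite('pics/a3.png',cv2.cvtColor(cv2.resize(np.hstack([a,b]),(800,304)),cv2.COLOR_RGB2BGR))
E
```

```text
(no output)
```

View pics/a3.png

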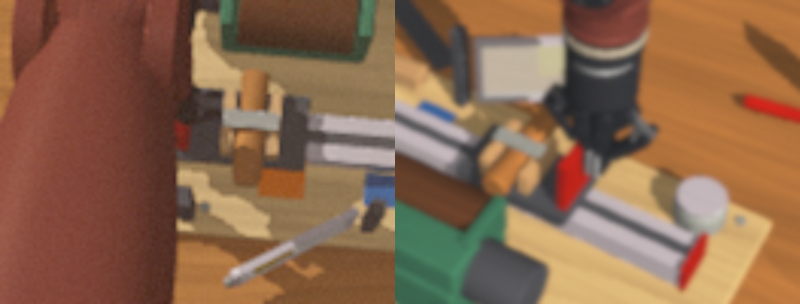

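The carrier is moving with the fingers: the handle went from (220,125) to (251,125), about 33 mm, and the orange strip is at (281,183). I'll keep feeling forward.

Request:
{"api": "move_arm", "payload": {"moves": [0,0,-1,0,0,0,0,-1,0,0,0,0,-1,0,0,0,0,-1,0,0,0,0,-1,0,0]}}

```text
clock: 6.3
position: [0.612, 0.0704, 0.1192]
orientation: [[-0.997, 0.074, -0.0], [0.074, 0.997, 0.0], [0.0, 0.0, -1.0]]
contact_force: [-0.1, 0.5, 0.7]
opening: 0.0
finger_force: 0.6
```

Request:
{"api": "move_arm", "payload": {"moves": [0,0,-1,0,0,0,0,-1,0,0,0,0,-1,0,0,0,0,-1,0,0,0,0,-1,0,0]}}

```text
clock: 6.92
position: [0.6119, 0.0663, 0.1193]
orientation: [[-0.997, 0.074, -0.0], [0.074, 0.997, 0.002], [0.0, 0.002, -1.0]]
contact_force: [-1.4, 7.7, -0.3]
opening: 0.002
finger_force: 3.9
```

The push has risen to 7.7 N, so the carrier is riding up on the roller.

Request:
{"api": "move_arm", "payload": {"moves": [0,0,-1,0,0,0,0,-1,0,0,0,0,-1,0,0,0,0,-1,0,0,0,0,0,0,0]}}

```text
clock: 7.55
position: [0.6117, 0.062, 0.1192]
orientation: [[-0.997, 0.074, -0.001], [0.074, 0.997, 0.001], [0.001, 0.001, -1.0]]
contact_force: [-1.4, 3.2, 1.0]
opening: -0.003
finger_force: 2.1
```

Request:
{"api": "move_arm", "payload": {"moves": [0,0,-1,0,0,0,0,-1,0,0,0,0,0,0,0,0,0,0,0,0,0,0,0,0,0]}}

```text
clock: 8.18
position: [0.6121, 0.0594, 0.1193]
orientation: [[-0.997, 0.074, -0.0], [0.074, 0.997, 0.0], [0.0, 0.0, -1.0]]
contact_force: [-0.9, 2.1, -0.6]
opening: -0.0
finger_force: 1.0
```

Request:
{"api": "move_arm", "payload": {"moves": [0,0,-1,0,0,0,0,-1,0,0,0,0,0,0,0,0,0,0,0,0,0,0,0,0,0]}}

```text
clock: 8.8
position: [0.6122, 0.0573, 0.1195]
orientation: [[-0.997, 0.074, 0.0], [0.074, 0.997, -0.0], [-0.0, -0.0, -1.0]]
contact_force: [-1.0, -0.1, -1.1]
opening: -0.002
finger_force: 0.0
```

```bash
python3 - <<'E'
from h import *
c=shot('top');o=np.load('c.npz')['pixels']
n=np.asarray(c['pixels'])
# shift of handle patch rel. to last picture
best=[]
t=o[158:190,310:338];r=cv2.matchTemplate(n[150:198,300:360],t,cv2.TM_CCOEFF_NORMED);print(cv2.minMaxLoc(r),'old loc (10,8)')
i=cv2.minMaxLoc(r)[3];row=r[i[1]];k=i[0];print(k+.5*(row[k-1]-row[k+1])/(row[k-1]-2*row[k]+row[k+1])-10)
print([arm.get_state()['contact_force'][1] for _ in range(3)])
E
```

```text
(-0.2616669535636902, 0.939050555229187, (32, 14), (16, 9)) old loc (10,8)
5.940999
[np.float64(-0.7789324358524632), np.float64(-0.7789324358524632), np.float64(-0.7789324358524632)]
```

Request:
{"api": "move_arm", "payload": {"moves": [0,0,-1,0,0,0,0,-1,0,0,0,0,0,0,0,0,0,0,0,0,0,0,0,0,0]}}

```text
clock: 9.48
position: [0.6121, 0.0555, 0.1193]
orientation: [[-0.997, 0.074, 0.0], [0.074, 0.997, 0.0], [-0.0, 0.0, -1.0]]
contact_force: [-0.6, 0.2, 0.5]
opening: 0.001
finger_force: 0.0
```

```bash
python3 - <<'E'
from h import *
c=shot('top');o=np.load('c.npz')['pixels']
n=np.asarray(c['pixels'])
U=lambda a:cv2.resize(a,None,fx=4,fy=4,interpolation=cv2.INTER_CUBIC)
t=U(o[155:185,312:345]);r=cv2.matchTemplate(U(n[148:200,302:365]),t,cv2.TM_CCOEFF_NORMED)
m=cv2.minMaxLoc(r);px=(m[3][0]/4-10,m[3][1]/4-7);print(m[1],px)
print(np.linalg.norm((atz(c,(325+px[0],170+px[1]),.09)-atz(c,(325,170),.09))))
E
```

```text
0.9687015414237976 (7.75, 0.75)
0.0245304313617214
```

It jumped about 5 mm ahead of the fingers and the push force is zero, so it is in the stop. I'll back off, rise and cross over to the guard.

Request:
{"api": "move_arm", "payload": {"moves": [0,1,15,0,0,0,1,15,0,0,0,0,0,50,0,0,0,0,50,0,0,0,0,30,0]}}

```text
clock: 10.15
position: [0.6147, 0.0868, 0.2524]
orientation: [[-0.997, 0.073, 0.003], [0.073, 0.997, 0.0], [-0.003, 0.0, -1.0]]
contact_force: [0.2, 0.5, -0.5]
opening: 0.003
finger_force: 0.0
```

Request:
{"api": "move_arm", "payload": {"moves": [0,-40,-30,0,0,0,-40,-30,0,0,0,-40,-30,0,0,0,-40,-30,0,0,0,-30,-30,0,0]}}

```text
clock: 10.78
position: [0.423, -0.0643, 0.2496]
orientation: [[-0.997, 0.073, 0.001], [0.073, 0.997, -0.0], [-0.001, -0.0, -1.0]]
contact_force: [-0.2, -0.3, -0.2]
opening: -0.0
finger_force: 0.0
```

Request:
{"api": "move_arm", "payload": {"moves": [0,0,0,0,0,0,0,0,0,0,0,0,0,0,0,0,0,0,0,0,0,0,0,0,0]}}

```text
clock: 11.4
position: [0.4243, -0.0642, 0.2492]
orientation: [[-0.997, 0.074, -0.0], [0.074, 0.997, 0.0], [0.0, 0.0, -1.0]]
contact_force: [0.5, -0.6, -0.2]
opening: -0.002
finger_force: 0.0
```

```bash
python3 - <<'E'
from h import *
a=shot('top')['pixels'][95:240,225:435];b=shot('scene')['pixels'][170:340,165:420]
a=cv2.resize(np.asarray(a),(434,300));b=cv2.resize(np.asarray(b),(450,300))
cv2.imwrite('pics/a4.png',cv2.cvtColor(cv2.resize(np.hstack([a,b]),(800,271)),cv2.COLOR_RGB2BGR))
E
```

```text
(no output)
```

View pics/a4.png

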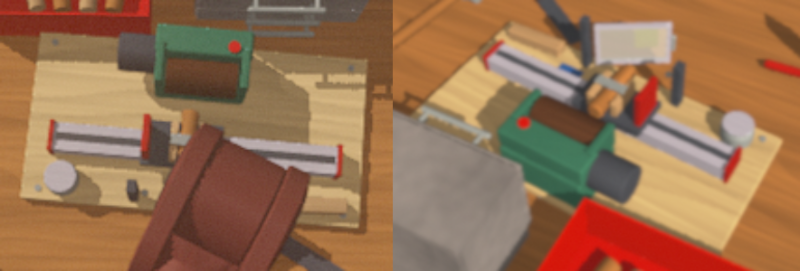

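In the top view the plate has moved to (147,135), so the carrier is at v≈0.11. The guard is still open and the arm is over its robot side. I'll descend and push the pad.

Request:
{"api": "move_arm", "payload": {"moves": [0,0,0,-50,0,0,0,0,-50,0,0,0,0,-49,0,0,0,0,0,0,0,0,0,0,0]}}

```text
clock: 12.12
position: [0.4249, -0.0649, 0.1023]
orientation: [[-0.997, 0.074, 0.002], [0.074, 0.997, -0.001], [-0.002, -0.001, -1.0]]
contact_force: [0.8, -0.4, 0.2]
opening: 0.001
finger_force: 0.0
```

Request:
{"api": "move_arm", "payload": {"moves": [0,7,4,0,0,0,7,4,0,0,0,6,3,0,0,0,6,3,0,0,0,6,3,0,0]}}

```text
clock: 12.75
position: [0.4566, -0.0473, 0.1005]
orientation: [[-0.997, 0.074, 0.0], [0.074, 0.997, 0.0], [-0.0, 0.0, -1.0]]
contact_force: [-0.3, 0.4, 2.3]
opening: 0.001
finger_force: 0.0
```

Request:
{"api": "move_arm", "payload": {"moves": [0,6,3,0,0,0,6,3,0,0,0,6,3,0,0,0,6,3,0,0,0,5,2,0,0]}}

```text
clock: 13.38
position: [0.4854, -0.0333, 0.1002]
orientation: [[-0.997, 0.074, -0.0], [0.074, 0.997, 0.0], [0.0, 0.0, -1.0]]
contact_force: [0.2, 0.4, -0.4]
opening: 0.002
finger_force: 0.0
```

Request:
{"api": "move_arm", "payload": {"moves": [0,3,1,0,0,0,3,1,0,0,0,2,1,0,0,0,2,1,0,0,0,2,1,0,0]}}

```text
clock: 14.0
position: [0.4972, -0.0285, 0.1003]
orientation: [[-0.997, 0.074, 0.0], [0.074, 0.997, 0.0], [-0.0, 0.0, -1.0]]
contact_force: [-0.5, -0.4, 0.7]
opening: 0.001
finger_force: 0.0
```

Request:
{"api": "move_arm", "payload": {"moves": [0,2,0,0,0,0,1,0,0,0,0,1,0,0,0,0,1,0,0,0,0,0,0,0,0]}}

```text
clock: 14.62
position: [0.5022, -0.0285, 0.1003]
orientation: [[-0.997, 0.074, 0.0], [0.074, 0.997, 0.0], [-0.0, 0.0, -1.0]]
contact_force: [-0.2, 0.3, 1.3]
opening: -0.003
finger_force: 0.0
```

```bash
python3 - <<'E'
from h import *
b=shot('scene')['pixels'][150:270,220:400]
cv2.imwrite('pics/a5.png',cv2.cvtColor(cv2.resize(np.asarray(b),(720,480)),cv2.COLOR_RGB2BGR))
E
```

```text
(no output)
```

View pics/a5.png

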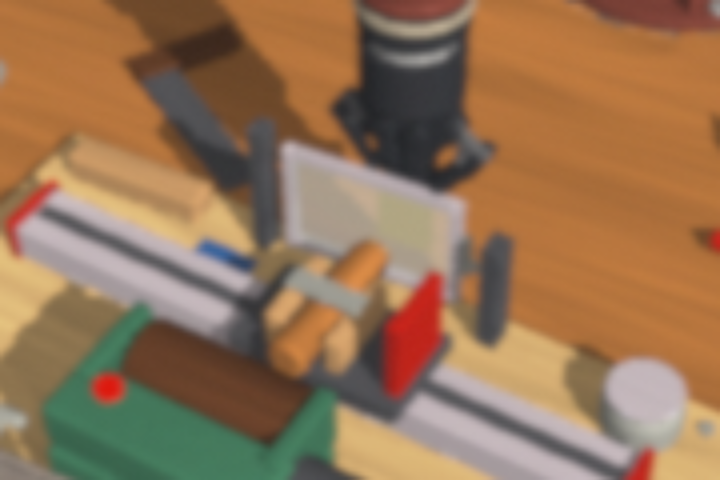

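The guard, with its tip at (462,265), has nearly reached the catch post at (495,285) and the fingers are behind the pad. It is not quite shut, so I'll keep pushing.

Request:
{"api": "move_arm", "payload": {"moves": [0,1,0,0,0,0,1,0,0,0,0,1,0,0,0,0,1,0,0,0,0,0,0,0,0]}}

```text
clock: 15.3
position: [0.5051, -0.0283, 0.0999]
orientation: [[-0.997, 0.074, -0.002], [0.074, 0.997, 0.0], [0.002, 0.0, -1.0]]
contact_force: [-6.4, 0.2, 1.3]
opening: -0.006
finger_force: 0.0
```

Request:
{"api": "move_arm", "payload": {"moves": [0,1,0,0,0,0,1,0,0,0,0,1,0,0,0,0,0,0,0,0,0,0,0,0,0]}}

```text
clock: 15.92
position: [0.5093, -0.0286, 0.1005]
orientation: [[-0.997, 0.074, 0.001], [0.074, 0.997, -0.0], [-0.001, -0.0, -1.0]]
contact_force: [0.2, -0.5, 0.3]
opening: 0.001
finger_force: 0.0
```

The force rose to 6.4 N and then dropped to zero, which fits the catch snapping. I'll back off and check.

Request:
{"api": "move_arm", "payload": {"moves": [0,-25,0,0,0,0,-25,0,0,0,0,-10,0,40,0,0,0,0,50,0,0,0,0,50,0]}}

```text
clock: 16.55
position: [0.4489, -0.0285, 0.242]
orientation: [[-0.997, 0.074, 0.001], [0.074, 0.997, -0.0], [-0.001, -0.0, -1.0]]
contact_force: [0.6, -0.1, 0.4]
opening: -0.006
finger_force: 0.0
```

Request:
{"api": "move_arm", "payload": {"moves": [0,20,60,0,0,0,20,50,0,0,0,0,60,0,0,0,0,60,0,0,0,0,60,0,0]}}

```text
clock: 17.18
position: [0.4888, 0.2628, 0.2405]
orientation: [[-0.997, 0.074, 0.001], [0.074, 0.997, 0.0], [-0.001, 0.0, -1.0]]
contact_force: [1.8, -0.4, 0.2]
opening: -0.002
finger_force: 0.0
```

```bash
python3 - <<'E'
from h import *
a=shot('top')['pixels'][125:225,235:385];b=shot('scene')['pixels'][150:270,220:400]
cv2.imwrite('pics/a6.png',cv2.cvtColor(np.hstack([cv2.resize(np.asarray(a),(400,267)),cv2.resize(np.asarray(b),(400,267))]),cv2.COLOR_RGB2BGR))
print(arm.get_state()['position'])
E
```

```text
[0.48783674 0.26557693 0.23997694]
```

View pics/a6.png

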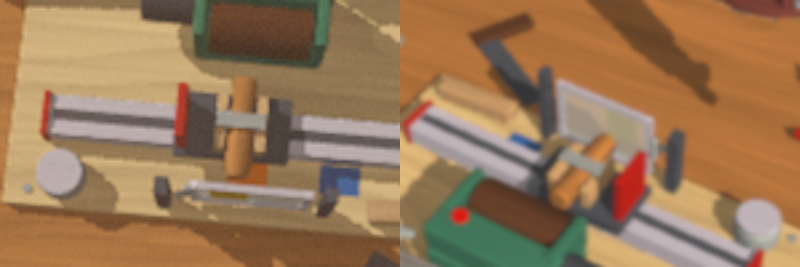

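The guard runs from (318,204) to (188,184), parallel to the rail and against the catch post. The carrier is over the orange strip and the arm is clear, so I'm handing the job in.

```bash
python3 -c "
from workcell import arm
print(arm.job_done())"
```

```text
the job is handed in; nothing more can be done
None
```

The job is handed in: the carrier jumped about 5 mm ahead into the orange stop (advanced about 0.11 m), and the guard looks shut on its catch in the last pictures; the hand-in call returned no verdict.

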